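# Balance a steel block on the bench beam scale

## Robot

A 6-joint arm with a two-finger parallel gripper is mounted at the origin on the work surface; the furniture and walls round the work are solid. World frame = base frame: x ahead of the robot, y to its left, z up, the work surface at z = 0. Lengths are in m, angles in rad, forces in N, time in s.
With the tool pointing down it reaches from about 0.35 to 0.775 m from the base axis. Payload 5.5 kg.
Tool frame: the origin (TCP) lies midway between the tips of the shut fingers; the grasp point (between the pads) lies 19 mm behind it; z points along the fingers, y is the line along which they close (so a half turn about z gives the same grasp; the last joint's range is limited). The gripper opens to 85 mm and grips with 20 to 120 N. Pads are 22 mm wide; open, the fingers measure 114 mm over their backs; the gripper's body (76 mm by 85 mm) begins 54 mm behind the grasp point. The pads swing forward as they close: fully open they stand 13 mm farther back than shut.
Start: joints at [-0.14, 0.313, 0.046, 1.304, 0, 1.431], TCP at [0.575, -0, 0.231] pointing down, gripper open.
Joint ranges: [-2.76, 2.76], [-0.86, 1.69], [-1.03, 1.26], [-2.2, 2.34], [-1.47, 1.5], [-3.14, 3.14]. Speed limits (rad/s): [2.57, 2.57, 3.14, 3.14, 3.14, 3.14].

## Interface

Orientations are given as a 3x3 rotation matrix whose columns are the frame's x, y, z axes.
In Python, from plant import manip gives the robot as it stands.
- The arm moves only by the tool move_arm, never from a script. Its argument "motion" is a list of rows, each a list of 7 numbers: the opening, from 0 (shut) to 1 (fully open), then the shift along the world's x, y, z in mm, then the turn, a rotation vector about the world's x, y, z in degrees. A call has 1 to 12 rows; each row shifts and turns the commanded pose from where the row before left it; what a row does not reach is not made up. A row lasts 1/10 s, in which the tool goes at most 50 mm and 8.59 degrees, less where a joint would pass 70% of its speed; a pose out of reach is approached as far as the arm can. A call is refused whole if a number of a shift passes 50 or a number of a turn 8.59, either way. A call with a gripper value outside its range is refused whole. The fingers move at their own pace and stop on an object; "squeeze" is the grip in N (left out, the last holds). Time passes only in rows, so rows that do not move let the fingers close. It gives the time, the measured TCP pose, the force, the opening and the grip force at its end, in the units of the state.
- manip.sense(): the state, without advancing time (a new reading comes with each control period).
- manip.get_image(name): name is "scene" or "side" or "wrist"; returns the picture (400x640x3 uint8, blue, green, red); there is no depth.
- manip.camera_info(name): a dict with "mtx" (3x3 intrinsics, pixels), "rvec" (rotation vector, rad) and "tvec" (3), from world to camera coordinates, as OpenCV has them. Camera axes: x right, y down, z forward; pixel columns grow to the right and rows downward; lengths in m; the calibration is good to about 2 mm. A picture is of the moment at which its call begins: read the wrist's pose just before it. camera_info takes no time and is no camera call; for the wrist camera it gives the pose at the moment of the call.
- manip.finish_job(): hands the job in; it is judged then, once.
The state is a dict: "t": time; "joint_positions": joint angles; "qd": joint speeds; "tau": joint torques, N m; "ee_pos": TCP position; "orientation": TCP orientation; "ft_force": force on the tool from outside, world axes, zero at the start; "wrist_torque": the same for the moment, N m; "finger_gap": opening from 0.0 (shut) to 1.0 (fully open); "grip_force": force on a finger pad.
Only numpy, scipy, OpenCV 4.12 (cv2) and the standard library are available. Lean on these libraries where they do the work, as an engineer would, in place of code of your own. Each camera call takes 0.05 s, during which the arm holds its last target. There are 200 camera calls.

## Task

Take the steel block out of its yellow rack and stand it on the black rubber pad to change your grip, then lower it gently to stand in the hanging pan of the beam scale and let go. Then slide the red poise along the beam until the beam, left to itself, comes to rest level with its red pointer on the green mark. Do not let the block tip over, and leave the tape measure, flange and weld magnet where they are.

Things in the scene. Friction and masses are not known exactly. Their poses are not given: they have to be found in the camera images.
- scale: Beam scale fixed to the bench: blue base 50 x 330 x 8 mm, 128 mm high column, steel beam. Origin on the bench under the pivot; +y runs along the beam to the load side (fork with hanging pan), -y to the poise side, z up. 262 mm out on the -y side a white upright plate, up to 175 mm high, bears the 22 mm tall green mark at which the beam's red pointer stands when level.
- scale_pivot (a point): The beam's pivot axis (parallel to the scale's x axis), 115 mm above the bench; axes as the scale's.
- pan_hinge (a point): Hinge of the hanging pan in the beam's fork, 110 mm from the pivot on the load side; its x axis is the hinge line. The fork's two tines (14 mm high, 86 mm apart over their outsides) run outside the pan's two straps, their tops 7 mm above this point. The face of the fork's cross-bar lies 60 mm from this point toward the pivot.
- beam (a joint): Beam tilt in rad: 0 level, positive with the load side up, negative load side down; stops at +-0.2. Swings against a soft centring spring and settles in about 1.5 s. Empty, with the poise near its inner end, it lies at or close to the load-down stop. Away from the stops, 1 mm of poise travel outward raises the resting tilt by about 0.008 rad.
- pan_floor (a point): Centre of the upper face of the pan's floor, 74 x 60 mm (its x by y; x as the scale's), 80 mm under the hinge, 4 mm lips on its y edges. Hangs by a strap 20 mm wide at each x end, 66 mm clear between them; open from above and on both y sides, so the block fits with its 50 mm way along x and fingers on its 25 mm way along y. Floor 13 mm above the bench when load-down, 35 mm when level.
- poise (a joint): Slide of the poise along the beam in m: 0 at its inner end (35 mm from the pivot), grows away from the pivot, up to 0.2. It stays where it is left (about 2 N of friction). According to the block's hidden mass (0.37 to 0.93 kg) balance lies between about 0.10 and 0.185.
- poise_knob (a point): Middle of the black upright knob on the red poise (44 x 44 x 46 mm block): knob 20 mm in diameter and 30 mm high, 37 mm above the beam's centre line, over a 6 mm high neck. Axes as the beam's (y along the beam toward the load).
- block_mid (a point): Centre of the loose ground steel block with dark dots, 25 x 50 x 70 mm (its x, y, z), standing on its 25 x 50 mm end. Hidden mass 0.37 to 0.93 kg.
- rack_floor (a point): Centre of the floor of the yellow steel rack, 6 mm above the bench, axes as the block's at the start. Two cheeks cover the block's broad sides (3 mm clearance each): 38 mm long along its y, 6 mm thick, tops 78 mm above the bench, 2 mm above the block. So it can be gripped only across its 50 mm way (y) and is lifted straight up by 75 mm.
- pad_top (a point): Centre of the top of a black rubber pad, 80 x 80 x 4 mm, fixed flat on the bench.
- tape_measure: Bystander: yellow tape measure standing on its edge, 32 x 72 x 62 mm, origin under its middle. Leave it alone.
- flange: Bystander: flat turned steel flange ring with small holes, 68 mm across and 12 mm high, origin under its middle. Leave it alone.
- magnet: Bystander: triangular blue-edged magnetic weld square lying flat, 71 x 100 x 18 mm, origin under its middle. Leave it alone.
- toggle_clamp: Fixed toggle clamp bolted to the bench, 60 x 128 mm in plan, 180 mm tall with its upright red handle; not used. Carry things over or round it. Origin on the bench near its middle.
- consumables_box: Fixed blue steel box, 125 x 154 x 64 mm, its open lid rising to about 180 mm; not used. Origin under its middle.
Not all that is in view belongs to the job. What is shaped like the part that bears block_mid but blue or purple is not meant.

How it is judged:
On the way, in this order (a step that is already met when the one before it is completed fails the run):
1. the block stands upright on the rubber pad, released (horizontal distance between block_mid and pad_top below 0.045 m and height (world z) of block_mid below 0.045 m and angle between block_mid's own z axis and vertical below 0.15 rad and contact force between the fingers and block below 0.1 N), for 0.2 s.
2. the block stands in the hanging pan, released (distance between block_mid and pan_floor below 0.045 m and z of block_mid in the frame of pan_floor above 0.03 m and angle between block_mid's own z axis and vertical below 0.3 rad and contact force between the fingers and block below 0.1 N), for 0.2 s.
3. the beam hangs level and still, with no hand on the scale (value of joint beam between -0.04 and 0.04 rad and velocity of joint beam between -0.05 and 0.05 rad/s and contact force between the fingers and scale below 0.1 N), for 0.6 s.
At the end, for the whole second after the job is handed in: The beam is at rest within 0.04 rad of level (pointer on the green mark), and the block stands upright (within 0.3 rad) on the floor of the hanging pan, its centre over 30 mm above the floor and within 45 mm of the floor's centre; everything released (value of joint beam between -0.04 and 0.04 rad and velocity of joint beam between -0.05 and 0.05 rad/s and distance between block_mid and pan_floor below 0.045 m and z of block_mid in the frame of pan_floor above 0.03 m and angle between block_mid's own z axis and vertical below 0.3 rad); the robot touches nothing.
It fails at once if the block tips over (more than 0.6 rad) (angle between block_mid's own z axis and vertical above 0.6 rad).
It fails at once if the block strikes or is pressed on the scale with more than 120 N (contact force between block and scale above 120 N).
It fails at once if the tape measure is moved more than 30 mm (distance of tape_measure from where it was at the start of the episode above 0.03 m).
It fails at once if the flange is moved more than 30 mm (distance of flange from where it was at the start of the episode above 0.03 m).
It fails at once if the weld magnet is moved more than 30 mm (distance of magnet from where it was at the start of the episode above 0.03 m).
It also fails if it takes over 72 s, if anything falls off the work surface, if the arm or the gripper's body presses on something with over 40 N, if the wrist force passes 120 N, or if a joint passes its speed limit or range.

## Working session

There is one attempt and no reset: what is moved stays moved. The work goes in short steps, Python scripts to look and compute and a tool call to move; the robot and the scene stay as the last step left them, time stands still between calls to the robot, and variables do not carry over. Pictures are saved under pics/ and viewed, at most 10 in all, crops included, and the job is handed in when it is done.

Besides the shell and the picture viewer there is one more tool, called after "Request:" as name(argument=value, ...) on one line, values as JSON. move_arm: Moves the arm, as the interface text tells. Its arguments: {"type":"object","properties":{"motion":{"type":"array"},"squeeze":{"type":"number"}},"required":["motion"]}

```bash
mkdir -p pics; ls
cat > h.py <<'E'
import numpy as np,cv2
from plant import manip
def cam(n):
    c=manip.camera_info(n);R=cv2.Rodrigues(np.array(c["rvec"],float))[0];return np.array(c["mtx"],float),R,np.array(c["tvec"],float).ravel()
def ray(c,p):
    K,R,t=c;d=R.T@np.linalg.solve(K,[p[0],p[1],1.]);return -R.T@t,d/np.linalg.norm(d)
def onz(c,p,z):
    o,d=ray(c,p);return o+d*(z-o[2])/d[2]
def proj(c,X):
    K,R,t=c;q=K@(R@np.asarray(X,float)+t);return q[:2]/q[2]
def tri(c1,p1,c2,p2):
    a,d=ray(c1,p1);b,e=ray(c2,p2);s=np.linalg.lstsq(np.c_[d,-e],b-a,rcond=None)[0];P=a+d*s[0];Q=b+e*s[1];return (P+Q)/2,np.linalg.norm(P-Q)
E
python3 - <<'E'
from h import *
for n in["scene","side","wrist"]:
    cv2.imwrite(f"pics/{n}0.png",manip.get_image(n));c=cam(n);print(n,-c[1].T@c[2],c[1][2])
print(manip.sense())
E
```

```text
pics
scene [-0.10088165 -0.74780691  0.54442948] [ 0.60579461  0.66136337 -0.44227976]
side [0.39536629 0.74476183 0.75850842] [ 0.13347423 -0.77446004 -0.61838198]
wrist [0.57427141 0.07546131 0.37340793] [-3.43488261e-04 -2.95945978e-01 -9.55204617e-01]
{'t': 0.15, 'joint_positions': array([-1.39599842e-01,  3.13844803e-01,  4.52648018e-02,  1.30359374e+00,
        4.00535860e-05,  1.43119248e+00]), 'qd': array([ 1.98131288e-03, -4.49607503e-03,  1.84492027e-03,  5.99775977e-04,
       -2.88068274e-05,  7.41205818e-04]), 'tau': array([ 1.76330479e-03, -4.81067133e+01,  2.98815805e+01,  1.39078675e-02,
       -1.10673584e-04, -5.56924022e-05]), 'ee_pos': array([5.74634092e-01, 5.40197285e-05, 2.30614259e-01]), 'orientation': array([[-3.81987140e-06,  9.99999077e-01, -1.35843855e-03],
       [ 9.99999973e-01,  4.13411787e-06,  2.31326445e-04],
       [ 2.31331848e-04, -1.35843763e-03, -9.99999051e-01]]), 'ft_force': array([ 0.48405911,  0.38838229, -0.60123783]), 'wrist_torque': array([ 0.03920835, -0.02096119,  0.03032695]), 'grip_force': 0.0, 'finger_gap': 1.0001992161296192}
```

View pics/scene0.png

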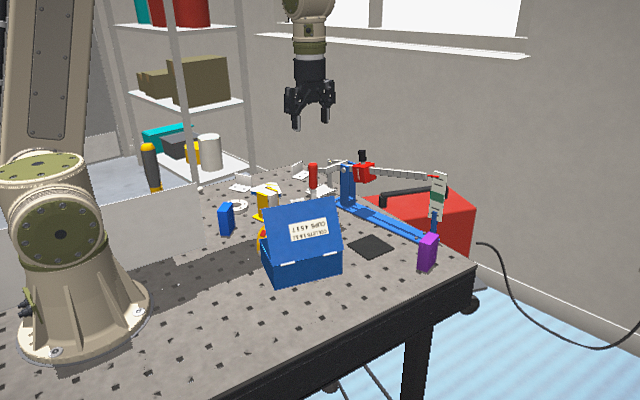

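View pics/side0.png

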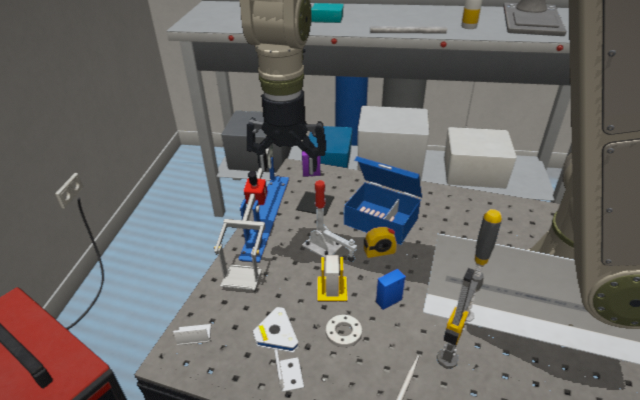

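Side view: the grey block stands in the yellow rack at (333,278). Look-alikes are the blue one at (391,290) and the purple one at (311,162). I choose the grey one in the yellow rack. The pan is at (242,275), the poise at (255,188) and the pad at (315,202). Close crop next.

Run:
```python
import cv2
i=cv2.imread("pics/side0.png");cv2.imwrite("pics/c1.png",cv2.resize(i[150:350,200:420],None,fx=3.0,fy=3.0,interpolation=cv2.INTER_CUBIC)[:600,:660])
```

```text
(no output)
```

View pics/c1.png

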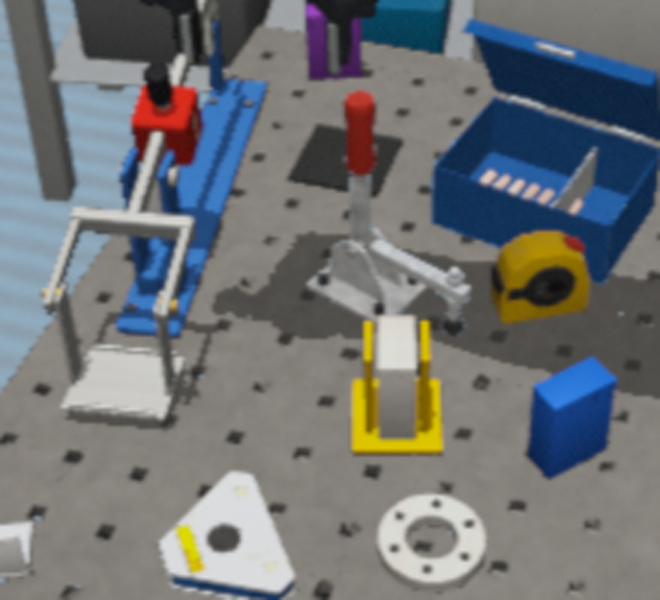

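Run:
```python
from h import *
c=cam("side")
P=lambda n,l,z:print(n,[np.round(onz(c,(x/3+200-.33,y/3+150-.33),z)*1000).astype(int)[:2].tolist() for x,y in l])
P("blocktop",[(385,318),(413,318),(417,352),(378,352)],.076)
P("cheektops",[(363,322),(373,322),(420,322),(430,322),(432,350),(421,350),(373,350),(361,350)],.078)
P("rackbase",[(352,452),(443,452)],.0)
P("pad",[(320,124),(402,142),(370,195),(289,180)],.004)
P("base",[(118,323),(180,324),(267,82)],.008)
P("pan",[(87,347),(183,350),(170,412),(63,405)],.013)
P("hinge",[(50,296),(170,305)],.093)
P("clamp",[(360,150)],.15)
P("clampbase",[(307,282),(372,320),(430,290),(455,325)],.0)
P("tape",[(505,318),(590,306)],.0)
P("bluedec",[(550,475)],0)
P("poise knob",[(157,70)],.17)
P("magnet",[(235,475),(292,595),(160,545)],.018)
P("flange",[(432,540)],.006)
im=cv2.imread("pics/side0.png");h=cv2.cvtColor(im,cv2.COLOR_BGR2HSV)
m=cv2.inRange(h,(20,150,120),(35,255,255));m[:,:310]=0;m[:,355:]=0;m[:245]=0
ct=max(cv2.findContours(m,0,2)[0],key=cv2.contourArea);print(cv2.boundingRect(ct), ct[ct[:,0,1]>=297][:,0].tolist())
w=cv2.imread("pics/wrist0.png");cv2.imwrite("pics/w0.png",w)
```

```text
blocktop [[489, 50], [470, 47], [464, 79], [490, 82]]
cheektops [[503, 57], [497, 56], [465, 52], [458, 52], [454, 78], [462, 78], [493, 83], [501, 84]]
rackbase [[505, 105], [444, 97]]
pad [[588, -260], [513, -242], [530, -167], [601, -178]]
base [[696, 11], [650, 6], [646, -313]]
pan [[710, 43], [639, 37], [634, 97], [710, 100]]
hinge [[716, 75], [632, 73]]
clamp [[518, -39]]
clampbase [[565, -60], [509, -24], [469, -63], [447, -27]]
tape [[410, -39], [347, -61]]
bluedec [[371, 107]]
poise knob [[675, -90]]
magnet [[576, 149], [522, 236], [611, 211]]
flange [[443, 175]]
(317, 257, 30, 44) [[317, 299], [318, 300], [346, 300]]
```

View pics/wrist0.png

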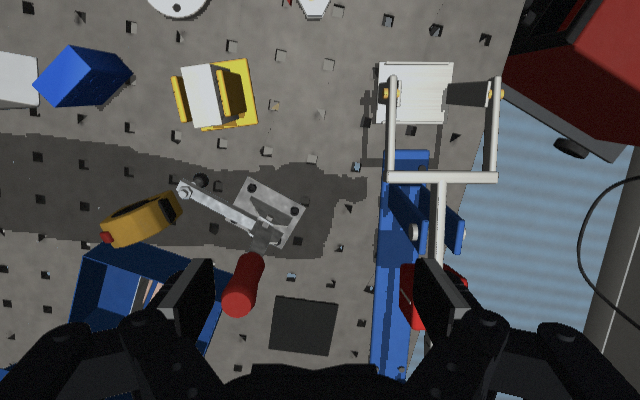

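The wrist view shows the block top at about (201,97) between the yellow cheeks, the blue decoy at (85,77), the pad at (303,326), the pan at (414,93) and the fork bar at (441,177). I'll measure from this view.

Run:
```python
from h import *
c=cam("wrist");s=cam("side");w=cv2.imread("pics/wrist0.png");g=cv2.cvtColor(w,cv2.COLOR_BGR2HSV)
def quad(m,box):
    x0,y0,x1,y1=box;k=np.zeros_like(m);k[y0:y1,x0:x1]=m[y0:y1,x0:x1]
    ct=max(cv2.findContours(k,0,2)[0],key=cv2.contourArea)
    return cv2.minAreaRect(ct),cv2.boxPoints(cv2.minAreaRect(ct))
lt=cv2.inRange(g,(0,0,160),(180,60,255))
def show(n,q,z):
    P=np.array([onz(c,p,z)*1000 for p in q[1]])[:,:2];e=P[1]-P[0],P[2]-P[1]
    print(n,q[0],P.round().tolist(),"ctr",P.mean(0).round(1),[(round(np.linalg.norm(v)),round(np.degrees(np.arctan2(v[1],v[0])),1)) for v in e])
show("block",quad(lt,(175,55,228,135)),.076)
dk=cv2.inRange(g,(0,0,0),(180,80,60))
show("pad",quad(dk,(255,290,345,360)),.004)
show("pan",quad(lt,(374,58,456,128)),.013)
bl=cv2.inRange(g,(100,120,60),(125,255,255))
# bar
bar=quad(lt,(380,168,505,188));show("crossbar",bar,.115)
show("beamrod",quad(lt,(430,187,450,262)),.115)
# box / lid from side, crop px
P=lambda n,l,z:print(n,[np.round(onz(s,(x/3+200-.33,y/3+150-.33),z)*1000).astype(int)[:2].tolist() for x,y in l])
P("box z0",[(435,195),(605,275)],0);P("boxtop",[(435,175),(500,98)],.064);P("lid",[(470,23)],.18)
P("purple",[(308,77),(362,75)],0)
for n,X in dict(knobtop=(.674,-.09,.17)).items(): print(n,proj(c,X),proj(s,X))
```

```text
block ((200.84144592285156, 95.42682647705078), (63.90637969970703, 28.984861373901367), 77.90524291992188) [[465.0, 95.0], [489.0, 99.0], [496.0, 50.0], [471.0, 44.0]] ctr [480.1  72.1] [(24, np.float64(11.1)), (50, np.float64(-82.1))]
pad ((302.80487060546875, 325.743896484375), (63.55744171142578, 53.91535186767578), 7.696051120758057) [[514.0, -246.0], [526.0, -165.0], [605.0, -178.0], [597.0, -260.0]] ctr [ 560.5 -212.1] [(81, np.float64(81.4)), (80, np.float64(-8.8))]
pan ((415.1576843261719, 94.40872192382812), (74.75650024414062, 65.960693359375), 0.8951737284660339) [[640.0, 41.0], [638.0, 105.0], [712.0, 104.0], [718.0, 40.0]] ctr [677.   72.3] [(64, np.float64(92.3)), (74, np.float64(-0.8))]
crossbar ((442.0, 179.5), (15.0, 110.0), 90.0) [[631.0, 16.0], [716.0, 16.0], [718.0, 4.0], [632.0, 4.0]] ctr [674.4  10.3] [(85, np.float64(0.0)), (12, np.float64(-80.9))]
beamrod ((440.4150695800781, 223.9626007080078), (7.995248794555664, 74.1972885131836), 1.9749338626861572) [[677.0, -60.0], [672.0, 4.0], [678.0, 4.0], [683.0, -60.0]] ctr [677.4 -28. ] [(65, np.float64(94.3)), (6, np.float64(-2.0))]
box z0 [[477, -178], [336, -97]]
boxtop [[473, -125], [430, -234]]
lid [[453, -164]]
purple [[612, -337], [563, -346]]
knobtop [453.40983437 334.95564349] [252.55898892 173.06019267]
```

Request:
move_arm(motion=[[1,-8,6,0,0,0,8.2],[1,-8,6,0,0,0,8.2],[1,-8,6,0,0,0,8.2],[1,-8,6,0,0,0,8.2],[1,-8,6,0,0,0,8.2],[1,-8,6,0,0,0,8.2],[1,-8,6,0,0,0,8.2],[1,-8,6,0,0,0,8.2],[1,-8,6,0,0,0,8.2],[1,-8,6,0,0,0,8.2],[1,-8,6,0,0,0,8.2],[1,-8,6,0,0,0,8.2]])

```text
t: 1.35
ee_pos: [0.4785, 0.0722, 0.231]
orientation: [[-0.988, -0.152, -0.001], [-0.152, 0.988, 0.0], [0.001, 0.0, -1.0]]
ft_force: [0.5, 0.6, 0.1]
finger_gap: 0.997
grip_force: 0.0
```

Run:
```python
from h import *
s=manip.sense();print(s["t"],s["ee_pos"],s["orientation"],s["joint_positions"])
c=cam("wrist");w=manip.get_image("wrist");cv2.imwrite("pics/w1.png",w)
print(proj(c,(.48,.07,.076)),-c[1].T@c[2])
```

```text
1.35 [0.47845905 0.07222888 0.23102737] [[-9.88388164e-01 -1.51948662e-01 -6.64315748e-04]
 [-1.51948772e-01  9.88388363e-01  1.18155178e-04]
 [ 6.38648434e-04  2.17725141e-04 -9.99999772e-01]] [-1.63301419e-02  1.37613793e-01 -1.80007117e-01  1.25384157e+00
  1.07291536e-04 -1.68869781e-01]
[310.8981477  181.64775247] [0.40337466 0.06068462 0.37387159]
```

View pics/w1.png

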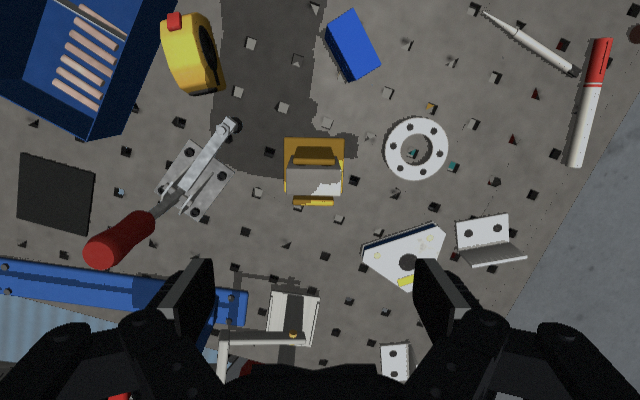

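The block top spans about cols 286–341 and rows 168–196, with the yellow cheeks above and below it. Profiling for exact edges.

Run:
```python
from h import *
w=cv2.imread("pics/w1.png").astype(int);c=cam("wrist")
for r in(172,178,184,190):print(r,w[r,278:350].mean(1).astype(int).tolist())
for u in(300,325):print(u,w[160:212,u].tolist()[::2])
for p in[(286,182),(341.5,182),(314,168),(314,197)]:print(p,(onz(c,p,.076)*1000).round(1))
```

```text
172 [55, 55, 59, 59, 59, 51, 81, 94, 106, 122, 118, 121, 120, 121, 120, 119, 121, 123, 122, 123, 121, 122, 122, 121, 122, 123, 123, 122, 122, 124, 124, 123, 122, 123, 123, 122, 124, 124, 125, 122, 125, 122, 121, 121, 123, 123, 122, 120, 119, 120, 119, 118, 117, 118, 119, 119, 123, 121, 121, 120, 121, 123, 125, 111, 126, 87, 111, 110, 112, 108, 110, 108]
178 [55, 54, 57, 56, 55, 44, 79, 93, 103, 117, 117, 117, 116, 118, 118, 121, 119, 119, 119, 119, 119, 121, 120, 118, 119, 120, 122, 118, 121, 119, 119, 118, 118, 118, 119, 118, 119, 118, 120, 119, 120, 122, 119, 118, 118, 117, 117, 115, 116, 115, 117, 118, 116, 117, 116, 115, 115, 114, 115, 117, 119, 117, 119, 111, 130, 112, 111, 109, 110, 107, 99, 71]
184 [103, 100, 101, 101, 103, 98, 129, 146, 103, 118, 118, 118, 119, 118, 116, 117, 120, 119, 118, 117, 116, 121, 119, 118, 117, 116, 118, 119, 118, 122, 119, 120, 121, 122, 120, 121, 121, 118, 118, 120, 123, 122, 195, 192, 182, 180, 180, 181, 179, 181, 178, 115, 116, 192, 191, 191, 191, 193, 181, 193, 193, 192, 191, 114, 106, 107, 107, 109, 107, 107, 102, 97]
190 [100, 103, 103, 104, 1
[... 608 characters left out ...]
116, 119], [106, 111, 113], [22, 50, 63], [13, 46, 61], [39, 96, 123], [44, 104, 135], [37, 90, 117], [96, 101, 102], [119, 124, 125], [28, 33, 31]]
325 [[39, 101, 131], [43, 104, 133], [31, 78, 102], [55, 57, 60], [61, 65, 66], [114, 119, 123], [116, 121, 123], [113, 118, 123], [112, 118, 121], [110, 116, 119], [113, 119, 121], [113, 119, 122], [181, 183, 179], [193, 194, 191], [195, 196, 193], [193, 194, 189], [194, 195, 191], [187, 193, 189], [56, 74, 83], [17, 49, 62], [46, 112, 146], [73, 182, 187], [69, 167, 187], [95, 112, 117], [99, 103, 107], [100, 105, 108]]
(286, 182) [482.4  48.7  76. ]
(341.5, 182) [474.5  98.2  76. ]
(314, 168) [465.7  71.6  76. ]
(314, 197) [492.4  75.9  76. ]
```

Request:
move_arm(motion=[[1,1,1,-40,0,0,0],[1,0,0,-40,0,0,0],[1,0,0,-40,0,0,0],[1,0,0,-40,0,0,0],[1,0,0,-20,0,0,0],[1,0,0,-15,0,0,0],[0.4,0,0,0,0,0,0],[0.4,0,0,0,0,0,0],[0.3,0,0,0,0,0,0],[0.3,0,0,0,0,0,0],[0.3,0,0,0,0,0,0],[0.3,0,0,0,0,0,0]], squeeze=50)

```text
t: 2.6
ee_pos: [0.4811, 0.0728, 0.0373]
orientation: [[-0.989, -0.146, 0.002], [-0.146, 0.989, -0.0], [-0.002, -0.001, -1.0]]
ft_force: [0.5, -2.0, 3.7]
finger_gap: 0.583
grip_force: 53.7
```

Request:
move_arm(motion=[[0.3,0,0,10,0,0,0],[0.3,0,0,20,0,0,0],[0.3,0,0,30,0,0,0],[0.3,0,0,40,0,0,0],[0.3,0,0,40,0,0,0],[0.3,0,0,40,0,0,0],[0.3,0,0,20,0,0,0],[0.3,0,0,10,0,0,0],[0.3,0,0,0,0,0,0]])

```text
t: 3.5
ee_pos: [0.4799, 0.0732, 0.2469]
orientation: [[-0.989, -0.146, 0.001], [-0.146, 0.989, 0.0], [-0.001, 0.0, -1.0]]
ft_force: [0.1, -0.5, -7.5]
finger_gap: 0.58
grip_force: 54.2
```

Request:
move_arm(motion=[[0.3,4,-15,0,0,0,0],[0.3,8,-28,0,0,0,0],[0.3,10,-36,0,0,0,0],[0.3,10,-36,0,0,0,0],[0.3,10,-36,0,0,0,0],[0.3,10,-36,0,0,0,0],[0.3,10,-36,0,0,0,0],[0.3,10,-34,0,0,0,0],[0.3,6,-18,0,0,0,0],[0.3,2,-9,0,0,0,0],[0.3,0,0,0,0,0,0]])

```text
t: 4.6
ee_pos: [0.5592, -0.2114, 0.2439]
orientation: [[-0.989, -0.145, -0.004], [-0.145, 0.989, 0.002], [0.003, 0.003, -1.0]]
ft_force: [-0.4, 0.5, -6.2]
finger_gap: 0.582
grip_force: 54.4
```

Request:
move_arm(motion=[[0.3,1,0,-20,0,0,0],[0.3,0,0,-40,0,0,0],[0.3,0,0,-40,0,0,0],[0.3,0,0,-40,0,0,0],[0.3,0,0,-35,0,0,0],[0.3,0,0,-15,0,0,0],[0.3,0,0,-10,0,0,0],[0.3,0,0,0,0,0,0],[0.3,0,0,0,0,0,0]])

```text
t: 5.5
ee_pos: [0.5616, -0.2106, 0.0473]
orientation: [[-0.989, -0.147, 0.001], [-0.147, 0.989, -0.0], [-0.001, -0.0, -1.0]]
ft_force: [0.2, -1.0, -5.7]
finger_gap: 0.578
grip_force: 54.3
```

Request:
move_arm(motion=[[0.3,0,0,-4,0,0,0],[0.3,0,0,-4,0,0,0],[0.3,0,0,-3,0,0,0],[0.3,0,0,-1,0,0,0],[0.3,0,0,0,0,0,0]])

```text
t: 6.0
ee_pos: [0.5614, -0.2113, 0.0353]
orientation: [[-0.989, -0.146, 0.001], [-0.146, 0.989, -0.0], [-0.001, -0.001, -1.0]]
ft_force: [-2.1, 0.3, 2.1]
finger_gap: 0.577
grip_force: 55.2
```

Request:
move_arm(motion=[[1,0,0,0,0,0,0],[1,0,0,0,0,0,0],[1,0,0,0,0,0,0],[1,0,0,0,0,0,0],[1,0,0,0,0,0,0],[1,0,0,20,0,0,0],[1,0,0,40,0,0,0],[1,0,0,40,0,0,0],[1,0,0,30,0,0,0]])

```text
t: 6.9
ee_pos: [0.5616, -0.2113, 0.1669]
orientation: [[-0.989, -0.146, 0.002], [-0.146, 0.989, -0.001], [-0.002, -0.001, -1.0]]
ft_force: [0.1, 0.4, -0.0]
finger_gap: 1.0
grip_force: 0.0
```

Request:
move_arm(motion=[[1,0,0,0,0,0,-8.2],[1,0,0,0,0,0,-8.2],[1,0,0,0,0,0,-8.2],[1,0,0,0,0,0,-8.2],[1,0,0,0,0,0,-8.2],[1,0,0,0,0,0,-8.2],[1,0,0,0,0,0,-8.2],[1,0,0,0,0,0,-8.2],[1,0,0,0,0,0,-8.2],[1,0,0,0,0,0,-8.2],[1,0,0,0,0,0,-8],[1,0,0,0,0,0,0]])

```text
t: 8.1
ee_pos: [0.561, -0.211, 0.1643]
orientation: [[-0.146, 0.989, 0.0], [0.989, 0.146, 0.0], [0.0, 0.0, -1.0]]
ft_force: [-0.7, 0.1, -0.1]
finger_gap: 1.003
grip_force: 0.0
```

Run:
```python
from h import *
s=manip.sense();print(s["t"],s["ee_pos"],s["orientation"][:,1],s["joint_positions"])
c=cam("wrist");w=manip.get_image("wrist");cv2.imwrite("pics/w2.png",w)
print(proj(c,(.561,-.211,.074)))
```

```text
8.1 [ 0.56102492 -0.21098272  0.16425095] [9.89325633e-01 1.45721616e-01 4.06040914e-05] [-4.93618558e-01  3.86157932e-01 -1.46254919e-02  1.17002644e+00
  8.61865773e-05  9.30935431e-01]
[313.92453246 202.0157042 ]
```

View pics/w2.png

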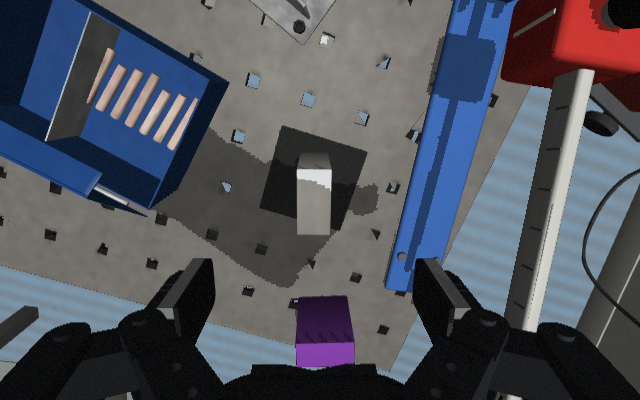

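The block top is at (314,202), exactly where predicted. It stands upright on the pad and lines up with the fingers. Regripping across the 25 mm way.

Request:
move_arm(motion=[[1,0,0,-30,0,0,0],[1,0,0,-40,0,0,0],[1,0,0,-35,0,0,0],[1,0,0,-20,0,0,0],[0.5,0,0,0,0,0,0],[0.3,0,0,0,0,0,0],[0.2,0,0,0,0,0,0],[0.1,0,0,0,0,0,0],[0.1,0,0,0,0,0,0],[0.1,0,0,0,0,0,0],[0.1,0,0,0,0,0,0]], squeeze=50)

```text
t: 9.25
ee_pos: [0.5621, -0.2117, 0.0411]
orientation: [[-0.146, 0.989, 0.003], [0.989, 0.146, -0.002], [-0.002, 0.002, -1.0]]
ft_force: [-1.4, -0.5, 7.1]
finger_gap: 0.286
grip_force: 51.1
```

Request:
move_arm(motion=[[0.1,0,0,10,0,0,0],[0.1,0,0,25,0,0,0],[0.1,0,0,35,0,0,0],[0.1,0,0,40,0,0,0],[0.1,0,0,40,0,0,0],[0.1,0,0,40,0,0,0],[0.1,0,0,20,0,0,0],[0.1,0,10,10,0,0,8.2],[0.1,0,20,0,0,0,8.2],[0.1,0,25,0,0,0,8.2],[0.1,0,25,0,0,0,8.2],[0.1,0,25,0,0,0,8.2]])

```text
t: 10.45
ee_pos: [0.5599, -0.1048, 0.2585]
orientation: [[-0.763, 0.646, -0.003], [0.646, 0.763, 0.001], [0.003, -0.001, -1.0]]
ft_force: [1.1, 0.2, -6.7]
finger_gap: 0.285
grip_force: 50.2
```

Request:
move_arm(motion=[[0.1,2,25,0,0,0,8.2],[0.1,2,25,0,0,0,8.2],[0.1,2,25,0,0,0,8.2],[0.1,2,25,0,0,0,8.2],[0.1,2,25,0,0,0,8.2],[0.1,2,25,0,0,0,0],[0.1,2,20,0,0,0,0],[0.1,2,8,0,0,0,0],[0.1,0,0,0,0,0,0],[0.1,0,0,0,0,0,0]])

```text
t: 11.45
ee_pos: [0.5767, 0.0714, 0.2589]
orientation: [[-1.0, -0.007, -0.001], [-0.007, 1.0, -0.001], [0.001, -0.001, -1.0]]
ft_force: [-0.7, -0.1, -6.1]
finger_gap: 0.285
grip_force: 50.2
```

Run:
```python
from h import *
s=manip.sense();print(s["t"],s["ee_pos"],s["orientation"],s["joint_positions"])
c=cam("wrist");w=manip.get_image("wrist");cv2.imwrite("pics/w3.png",w)
print(proj(c,(.674,.072,.013)),proj(c,(.631,.073,.093)),proj(c,(.717,.073,.093)))
```

```text
11.45 [0.57670451 0.07139684 0.25892653] [[-9.99975726e-01 -6.86928237e-03 -1.16609130e-03]
 [-6.86863582e-03  9.99976255e-01 -5.57553303e-04]
 [ 1.16989360e-03 -5.49530313e-04 -9.99999165e-01]] [-1.46324900e-02  3.21097674e-01  1.24226353e-01  1.37508281e+00
 -5.74555858e-04 -2.15011734e-02]
[313.68007352 238.50245285] [314.9850234 231.5790387] [314.29930388 307.26190128]
```

View pics/w3.png

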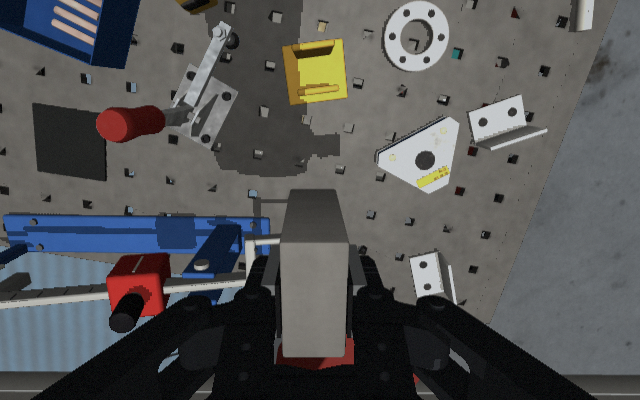

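The held block hides the pan here. The fork's cross-bar end is at (250,240) and the poise knob at (122,318). I'll triangulate the hinge and pan from the first wrist and side pictures instead.

Run:
```python
from h import *
s=manip.sense();K,R,t=cam("wrist")
# camera in tool frame -> camera at start
T=s["orientation"];p=s["ee_pos"];Rc=R@T;tc=R@p+t
T0=np.array([[-3.8e-6,1,-1.358e-3],[1,4.1e-6,2.3e-4],[2.3e-4,-1.358e-3,-1]]);p0=np.array([.574634,.000054,.230614])
c0=(K,Rc@T0.T,tc-Rc@T0.T@p0);print(-c0[1].T@c0[2])
S=cam("side");w=cv2.imread("pics/wrist0.png");d=cv2.imread("pics/side0.png")
def blobs(im,box):
    x0,y0,x1,y1=box;h=cv2.cvtColor(im,cv2.COLOR_BGR2HSV)[y0:y1,x0:x1];m=cv2.inRange(h,(10,110,120),(35,255,255))
    n,_,st,ce=cv2.connectedComponentsWithStats(m);return [(ce[i]+[x0,y0],st[i,4]) for i in range(1,n) if st[i,4]>2]
print(blobs(w,(375,70,510,115)));print(blobs(d,(205,235,275,262)))
sp=lambda x,y:(x/3+199.67,y/3+149.67)
for n,a,b in[("pinL",(492,93),sp(47,296)),("pinR",(393,94),sp(173,305)),("barL",(498,172),sp(75,211)),("barR",(388,172),sp(191,220)),("pan nr R",(444,123),sp(87,347)),("panA",(377,123),sp(183,350)),("panB",(379,63),sp(170,412)),("panC",(453,63),sp(63,405))]:
    X,e=tri(c0,a,S,b);print(n,(X*1000).round(1),round(e*1000,1))
```

```text
[0.5747872  0.07606469 0.3734151 ]
[(array([385.56097561,  92.51219512]), np.int32(41)), (array([397.46666667,  92.73333333]), np.int32(15)), (array([501.92,  93.36]), np.int32(25)), (array([489.75      ,  93.83333333]), np.int32(24))]
[(array([257.4, 251.2]), np.int32(5))]
pinL [716.3  75.2  92.4] 2.8
pinR [633.   74.   94.5] 6.7
barL [711.8  18.7 122.7] 2.0
barR [629.2  18.3 122.4] 2.4
pan nr R [708.8  45.5  15.2] 0.7
panA [637.4  45.9  22.2] 1.8
panB [634.9 102.3  19.2] 5.4
panC [709.7 102.9  16.1] 1.3
```

Request:
move_arm(motion=[[0.1,10,1,0,0,0,0],[0.1,20,1,0,0,0,0],[0.1,25,1,0,0,0,0],[0.1,22,0,0,0,0,0],[0.1,14,0,0,0,0,0],[0.1,6,0,0,0,0,0],[0.1,0,0,0,0,0,0],[0.1,0,0,-20,0,0,0],[0.1,0,0,-30,0,0,0],[0.1,0,0,-25,0,0,0],[0.1,0,0,-15,0,0,0],[0.1,0,0,0,0,0,0]])

```text
t: 12.7
ee_pos: [0.6713, 0.0748, 0.1665]
orientation: [[-1.0, -0.007, -0.006], [-0.007, 1.0, 0.0], [0.006, 0.0, -1.0]]
ft_force: [-0.8, 0.0, -7.2]
finger_gap: 0.287
grip_force: 50.0
```

Run:
```python
from h import *
s=manip.sense();print(s["t"],s["ee_pos"],s["ft_force"])
S=cam("side");w=manip.get_image("side");i=manip.get_image("scene")
a=cv2.resize(w[130:300,180:350],(600,600),interpolation=cv2.INTER_CUBIC);cv2.imwrite("pics/s4.png",a)
```

```text
12.7 [0.67133498 0.0748116  0.16645866] [-0.81293154  0.03374317 -7.23480418]
```

View pics/s4.png

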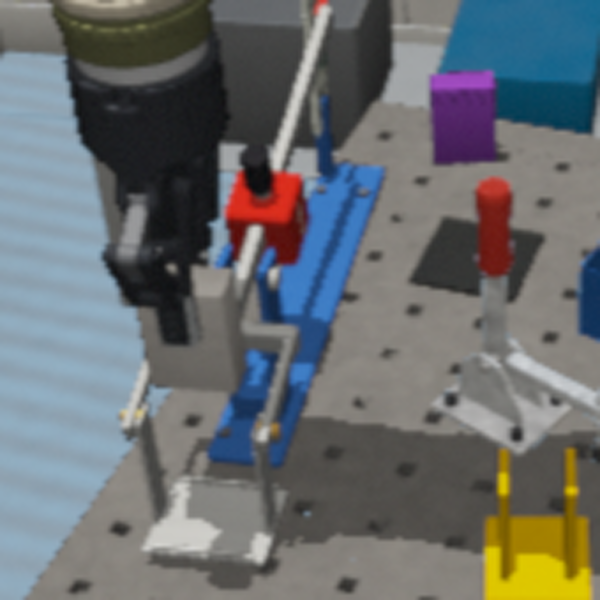

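The block (bottom at cols 150–243) is centred between the hinge pins (128 and 268), above the pan. Lowering.

Request:
move_arm(motion=[[0.1,1,0,-20,0,0,0],[0.1,0,0,-25,0,0,0],[0.1,0,0,-25,0,0,0],[0.1,0,0,-20,0,0,0],[0.1,0,0,-8,0,0,0],[0.1,0,0,-4,0,0,0],[0.1,0,0,0,0,0,0],[0.1,0,0,0,0,0,0]])

```text
t: 13.6
ee_pos: [0.6762, 0.075, 0.0691]
orientation: [[-1.0, -0.007, 0.003], [-0.007, 1.0, 0.0], [-0.003, 0.0, -1.0]]
ft_force: [0.5, 0.2, -5.9]
finger_gap: 0.284
grip_force: 50.1
```

Request:
move_arm(motion=[[0.1,-1,0,-5,0,0,0],[0.1,0,0,-4,0,0,0],[0.1,0,0,-3,0,0,0],[0.1,0,0,-2,0,0,0],[0.1,0,0,0,0,0,0],[0.1,0,0,0,0,0,0]])

```text
t: 14.2
ee_pos: [0.674, 0.075, 0.0532]
orientation: [[-1.0, -0.007, -0.0], [-0.007, 1.0, 0.0], [0.0, 0.0, -1.0]]
ft_force: [-0.6, 0.2, -6.2]
finger_gap: 0.283
grip_force: 50.2
```

Request:
move_arm(motion=[[0.1,0,0,-2,0,0,0],[0.1,0,0,-1.5,0,0,0],[0.1,0,0,0,0,0,0],[0.1,0,0,0,0,0,0]])

```text
t: 14.6
ee_pos: [0.6743, 0.0749, 0.0502]
orientation: [[-1.0, -0.007, 0.001], [-0.007, 1.0, 0.0], [-0.001, 0.0, -1.0]]
ft_force: [-0.3, -0.2, -3.6]
finger_gap: 0.286
grip_force: 50.6
```

Contact is starting, so one more mm and release partly (about 55 mm).

Request:
move_arm(motion=[[0.1,0,0,-1,0,0,0],[0.1,0,0,0,0,0,0],[0.4,0,0,0,0,0,0],[0.5,0,0,0,0,0,0],[0.6,0,0,0,0,0,0],[0.6,0,0,0,0,0,0],[0.6,0,0,0,0,0,0],[0.6,0,0,0,0,0,0]])

```text
t: 15.4
ee_pos: [0.6743, 0.0775, 0.0498]
orientation: [[-1.0, -0.009, 0.001], [-0.009, 1.0, 0.004], [-0.001, 0.003, -1.0]]
ft_force: [-1.6, 8.2, 3.9]
finger_gap: 0.6
grip_force: 0.0
```

Run:
```python
from h import *
s=manip.sense();print(s["t"],s["ee_pos"],s["ft_force"],s["finger_gap"])
w=manip.get_image("side")
a=cv2.resize(w[130:300,180:350],(600,600),interpolation=cv2.INTER_CUBIC);cv2.imwrite("pics/s5.png",a)
```

```text
15.4 [0.67430704 0.07748436 0.04975355] [-1.57490795  8.20222084  3.877516  ] 0.6003741482691397
```

View pics/s5.png

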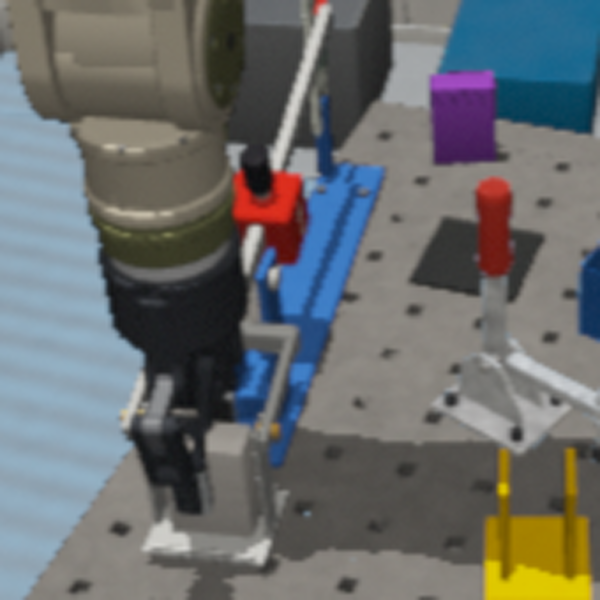

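The block stands in the pan. A finger's back presses the cross-bar with about 8 N, so I narrow the opening before lifting out.

Request:
move_arm(motion=[[0.45,0,0,0,0,0,0],[0.42,0,0,0,0,0,0],[0.42,0,0,0,0,0,0],[0.42,0,0,0,0,0,0]])

```text
t: 15.85
ee_pos: [0.6741, 0.0747, 0.0487]
orientation: [[-1.0, -0.007, -0.0], [-0.007, 1.0, -0.0], [0.0, -0.0, -1.0]]
ft_force: [0.4, -0.7, 0.2]
finger_gap: 0.424
grip_force: 0.0
```

Request:
move_arm(motion=[[0.42,0,0.5,5,0,0,0],[0.42,0,0.5,10,0,0,0],[0.42,0,0,15,0,0,0],[0.42,0,0,15,0,0,0],[0.42,0,0,20,0,0,0],[0.42,0,0,20,0,0,0]])

```text
t: 16.45
ee_pos: [0.6742, 0.076, 0.1355]
orientation: [[-1.0, -0.007, 0.001], [-0.007, 1.0, 0.0], [-0.001, 0.0, -1.0]]
ft_force: [0.1, -0.0, -0.7]
finger_gap: 0.422
grip_force: 0.0
```

Request:
move_arm(motion=[[0.42,0,0,40,0,0,0],[0.42,0,0,40,0,0,0],[0.42,0,-10,30,0,0,0],[0.42,0,-20,10,0,0,0],[0.42,0,-20,0,0,0,0],[0.42,0,-10,0,0,0,0],[0.42,0,0,0,0,0,0]])

```text
t: 17.15
ee_pos: [0.6731, 0.0136, 0.2515]
orientation: [[-1.0, -0.004, -0.004], [-0.004, 1.0, 0.0], [0.004, 0.0, -1.0]]
ft_force: [0.4, -1.0, -0.1]
finger_gap: 0.421
grip_force: 0.0
```

Run:
```python
from h import *
s=manip.sense();print(s["t"],s["ee_pos"],s["ft_force"],s["finger_gap"])
w=manip.get_image("side");i=manip.get_image("scene");q=manip.get_image("wrist");cv2.imwrite("pics/w6.png",q);cv2.imwrite("pics/sd6.png",w);cv2.imwrite("pics/sc6.png",i)
a=cv2.resize(w[130:300,200:300],(400,600),interpolation=cv2.INTER_CUBIC);b=cv2.resize(i[140:260,320:460],(400,343),interpolation=cv2.INTER_CUBIC)
q=cv2.resize(q,(400,250));cv2.imwrite("pics/s6.png",np.hstack([a,np.vstack([b,q,np.zeros((7,400,3),np.uint8)])]))
```

```text
17.15 [0.67314554 0.01361952 0.25151141] [ 0.43731786 -1.02567492 -0.05263027] 0.42104480084127177
```

View pics/s6.png

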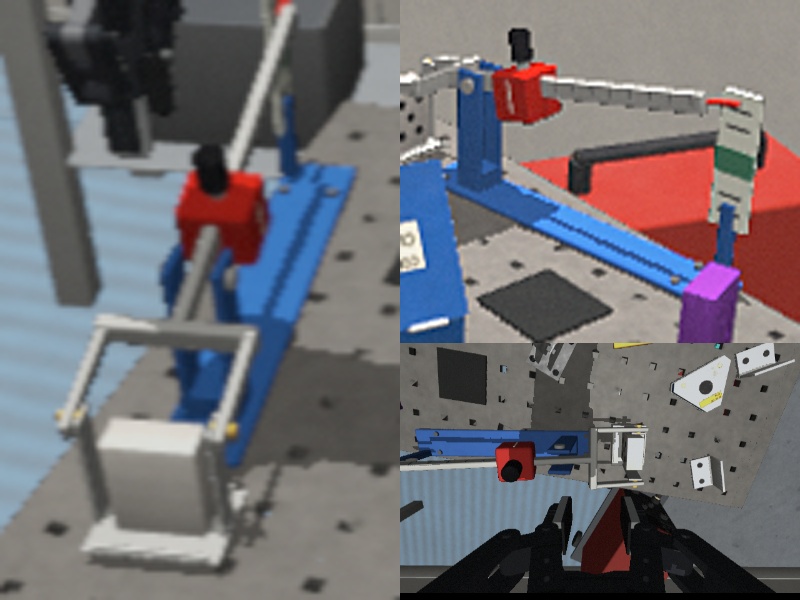

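The block stands upright in the pan between the straps. The pointer at scene px (572,176) is above the green mark at (576,196), so the load side is down. The poise knob is at scene (362,155) and side (252,177). Now measuring the knob and tilt.

```bash
cat >> h.py <<'E'
def comps(m,minA=6):
    n,_,st,ce=cv2.connectedComponentsWithStats(m);return [(ce[i].round(1).tolist(),st[i].tolist()) for i in range(1,n) if st[i,4]>=minA]
def look(im=None):
    im=manip.get_image("scene") if im is None else im
    c=cam("scene");h=cv2.cvtColor(im,cv2.COLOR_BGR2HSV)
    red=cv2.inRange(h,(0,150,110),(8,255,255))|cv2.inRange(h,(172,150,110),(180,255,255))
    P=red.copy();P[:,:425]=0;P[:,446]=0;P[:,447:]=0;P[:165]=0;P[215:]=0
    G=cv2.inRange(h,(55,70,40),(95,255,200));G[:,:415]=0;G[:,460:]=0;G[:150]=0;G[230:]=0
    B=red.copy();B[:,:345]=0;B[:,430:]=0;B[:140]=0;B[200:]=0
    return c,comps(P),comps(G),comps(B)
E
python3 - <<'E'
from h import *
i=cv2.imread("pics/sc6.png");c,p,g,b=look(i);print("ptr",p,"\ngreen",g,"\npoise",b)
S=cam("side");h=lambda f:cv2.cvtColor(cv2.imread(f),cv2.COLOR_BGR2HSV)
def dark(f,x0,y0,x1,y1,v=55):
    m=np.zeros((400,640),np.uint8);m[y0:y1,x0:x1]=cv2.inRange(h(f),(0,0,0),(180,255,v))[y0:y1,x0:x1];return comps(m)
print(dark("pics/sc6.png",352,146,372,166));print(dark("pics/sd6.png",244,168,262,188,40));W=cam("wrist")
print(dark("pics/w6.png",160,180,200,225,40))
for a,s,b2 in[("knob",(361.5,154.7),(252.5,177)),]:
    X,e=tri(c,s,S,b2);print(a,X.round(4),e);X,e=tri(c,s,W,(179,203));print(X.round(4),e)
def onx(c,p,x):
    o,d=ray(c,p);return o+d*(x-o[0])/d[0]
for q in p+g:print(q[0],onx(c,q[0],.674).round(4))
for th in(-.2,-.1,0,.1):print(th,proj(c,(.674,-.036-.262*np.cos(th),.115-.262*np.sin(th))))
E
```

```text
ptr [([433.2, 175.4], [427, 175, 12, 2, 17]), ([426.6, 201.6], [425, 191, 5, 24, 94]), ([444.3, 207.9], [443, 199, 3, 16, 35])] 
green [([436.3, 196.3], [430, 191, 14, 12, 110])] 
poise [([362.9, 172.3], [352, 162, 24, 21, 325]), ([411.9, 196.3], [387, 191, 43, 9, 244]), ([372.0, 197.4], [363, 195, 16, 5, 56])]
[([361.5, 155.3], [358, 150, 8, 12, 75])]
[([252.4, 177.4], [249, 171, 8, 14, 81])]
[([178.6, 204.5], [162, 187, 34, 36, 909])]
knob [ 0.6721 -0.0813  0.1653] 0.0007664831457798876
[ 0.6734 -0.0798  0.1642] 0.00015621115753809998
[433.2, 175.4] [ 0.674  -0.2893  0.1698]
[426.6, 201.6] [ 0.674  -0.28    0.1017]
[444.3, 207.9] [ 0.674  -0.3259  0.1023]
[436.3, 196.3] [ 0.674  -0.3029  0.1231]
-0.2 [434.45014892 176.98226628]
-0.1 [434.74939778 188.14901766]
0 [434.02673703 198.85025873]
0.1 [432.32698626 208.93728205]
```

Request:
move_arm(motion=[[0.42,0,-25,0,0,0,0],[0.42,0,-35,0,0,0,0],[0.42,0,-25,0,0,0,0],[0.42,0,-9,0,0,0,0],[0.42,0,0,0,0,0,0],[0.42,0,0,-20,0,0,0],[0.42,0,0,-25,0,0,0],[0.42,0,0,-25,0,0,0],[0.42,0,0,-15,0,0,0],[0.42,0,0,-8,0,0,0],[0.42,0,0,0,0,0,0]])

```text
t: 18.4
ee_pos: [0.6733, -0.0764, 0.1595]
orientation: [[-1.0, -0.009, -0.002], [-0.009, 1.0, 0.001], [0.002, 0.001, -1.0]]
ft_force: [0.2, 0.3, -0.3]
finger_gap: 0.419
grip_force: 0.0
```

Request:
move_arm(motion=[[0.42,0,-6,0,0,0,0],[0.42,0,-8,0,0,0,0],[0.42,0,-10,2,0,0,0],[0.42,0,-10,2,0,0,0],[0.42,0,-10,2,0,0,0],[0.42,0,-10,2,0,0,0],[0.42,0,-10,2,0,0,0],[0.42,0,-10,2,0,0,0],[0.42,0,-10,2,0,0,0],[0.42,0,-8,2,0,0,0],[0.42,0,-6,1,0,0,0],[0.42,0,0,0,0,0,0]])

```text
t: 19.6
ee_pos: [0.6737, -0.1777, 0.1777]
orientation: [[-1.0, -0.006, -0.001], [-0.006, 1.0, -0.001], [0.001, -0.001, -1.0]]
ft_force: [-0.3, -0.5, 0.7]
finger_gap: 0.422
grip_force: 0.0
```

```bash
cat >> h.py <<'E'
def report(tag):
    s=manip.sense();sc=manip.get_image("scene");cv2.imwrite(f"pics/sc{tag}.png",sc);c,p,g,b=look(sc)
    print("t",s["t"],s["ee_pos"].round(4),"f",s["ft_force"].round(1));print("ptr",p,"\ngreen",g,"\npoise",b)
E
python3 -c "
from h import *
report('7')"
```

```text
t 19.6 [ 0.6737 -0.1777  0.1777] f [-0.3 -0.5  0.7]
ptr [([433.2, 177.4], [428, 177, 11, 2, 14]), ([426.6, 201.6], [425, 191, 5, 24, 94]), ([444.3, 207.9], [443, 199, 3, 16, 35])] 
green [([436.2, 196.3], [430, 191, 14, 12, 111])] 
poise [([391.6, 176.5], [380, 166, 25, 22, 377]), ([411.9, 196.3], [387, 191, 43, 9, 244]), ([372.0, 197.4], [363, 195, 16, 5, 56])]
```

Request:
move_arm(motion=[[0.42,0,0,-5,0,0,0],[0.42,0,-3,-2,0,0,0],[0.42,0,-3,-3,0,0,0],[0.42,0,-3,-3,0,0,0],[0.42,0,-3,-3,0,0,0],[0.42,0,0,0,0,0,0],[0.42,0,2,0,0,0,0],[0.42,0,3,0,0,0,0],[0.42,0,0,0,0,0,0],[0.42,0,0,0,0,0,0],[0.42,0,0,0,0,0,0],[0.42,0,0,0,0,0,0]])

```text
t: 20.85
ee_pos: [0.6741, -0.1831, 0.162]
orientation: [[-1.0, -0.007, 0.0], [-0.007, 1.0, -0.0], [-0.0, -0.0, -1.0]]
ft_force: [-1.0, -0.3, -0.2]
finger_gap: 0.417
grip_force: 0.1
```

```bash
python3 -c "
from h import *
report('8')"
```

```text
t 20.85 [ 0.6741 -0.1831  0.162 ] f [-1.  -0.3 -0.2]
ptr [([433.2, 177.8], [428, 177, 11, 3, 16]), ([426.6, 201.4], [425, 191, 5, 24, 94]), ([444.3, 207.9], [443, 199, 3, 16, 35])] 
green [([436.2, 196.3], [430, 191, 14, 12, 111])] 
poise [([392.9, 177.4], [382, 166, 25, 23, 363]), ([411.9, 196.3], [387, 191, 43, 9, 247]), ([372.0, 197.4], [363, 195, 16, 5, 56])]
```

Request:
move_arm(motion=[[0.42,0,-5,2,0,0,0],[0.42,0,-3,-1,0,0,0],[0.42,0,-3,-2,0,0,0],[0.42,0,-3,-2,0,0,0],[0.42,0,-3,-2,0,0,0],[0.42,0,0,0,0,0,0],[0.42,0,2,0,0,0,0],[0.42,0,4,0,0,0,0],[0.42,0,0,0,0,0,0],[0.42,0,0,0,0,0,0],[0.42,0,0,0,0,0,0],[0.42,0,0,0,0,0,0]])

```text
t: 22.1
ee_pos: [0.6741, -0.1941, 0.1569]
orientation: [[-1.0, -0.007, 0.0], [-0.007, 1.0, -0.0], [-0.0, -0.0, -1.0]]
ft_force: [-0.1, 0.4, 0.1]
finger_gap: 0.418
grip_force: 0.0
```

```bash
python3 -c "
from h import *
report('9')"
```

```text
t 22.1 [ 0.6741 -0.1941  0.1569] f [-0.1  0.4  0.1]
ptr [([432.9, 186.5], [428, 185, 11, 4, 18]), ([426.6, 201.4], [425, 191, 5, 24, 95]), ([444.3, 207.9], [443, 199, 3, 16, 35])] 
green [([436.3, 196.2], [430, 191, 14, 12, 112])] 
poise [([403.0, 188.1], [387, 172, 43, 28, 648]), ([372.0, 197.4], [363, 195, 16, 5, 56])]
```

Request:
move_arm(motion=[[0.42,0,0,20,0,0,0],[0.42,0,0,20,0,0,0],[0.42,0,0,10,0,0,0],[0.42,0,0,0,0,0,0],[0.42,0,0,0,0,0,0],[0.42,0,0,0,0,0,0],[0.42,0,0,0,0,0,0],[0.42,0,0,0,0,0,0],[0.42,0,0,0,0,0,0],[0.42,0,0,0,0,0,0],[0.42,0,0,0,0,0,0],[0.42,0,0,0,0,0,0]])

```text
t: 23.35
ee_pos: [0.6741, -0.194, 0.2069]
orientation: [[-1.0, -0.007, 0.0], [-0.007, 1.0, 0.0], [-0.0, 0.0, -1.0]]
ft_force: [0.5, 0.2, -0.2]
finger_gap: 0.419
grip_force: 0.0
```

```bash
python3 -c "
from h import *
report('10')
S=cam('side');w=manip.get_image('side');cv2.imwrite('pics/sd10.png',w)"
```

```text
t 23.35 [ 0.6741 -0.194   0.2069] f [ 0.5  0.2 -0.2]
ptr [([432.8, 186.8], [428, 186, 11, 3, 18]), ([426.6, 201.5], [425, 191, 5, 24, 93]), ([444.3, 207.9], [443, 199, 3, 16, 35])] 
green [([436.2, 196.3], [430, 191, 14, 12, 110])] 
poise [([403.1, 188.2], [387, 172, 43, 28, 646]), ([372.0, 197.4], [363, 195, 16, 5, 56])]
```

Request:
move_arm(motion=[[0.42,0,0,-20,0,0,0],[0.42,0,0,-20,0,0,0],[0.42,0,0,-8,0,0,0],[0.42,0,-4,-2,0,0,0],[0.42,0,-4,-2,0,0,0],[0.42,0,-3,-2,0,0,0],[0.42,0,-3,-3,0,0,0],[0.42,0,-3,-3,0,0,0],[0.42,0,-2,0,0,0,0],[0.42,0,0,0,0,0,0],[0.42,0,3,0,0,0,0],[0.42,0,3,0,0,0,0]])

```text
t: 24.65
ee_pos: [0.6743, -0.2074, 0.1473]
orientation: [[-1.0, -0.007, 0.001], [-0.007, 1.0, -0.001], [-0.001, -0.001, -1.0]]
ft_force: [-0.5, 0.5, -0.3]
finger_gap: 0.422
grip_force: 0.0
```

Request:
move_arm(motion=[[0.42,0,0,20,0,0,0],[0.42,0,0,20,0,0,0],[0.42,0,0,20,0,0,0],[0.42,0,0,0,0,0,0],[0.42,0,0,0,0,0,0],[0.42,0,0,0,0,0,0],[0.42,0,0,0,0,0,0],[0.42,0,0,0,0,0,0],[0.42,0,0,0,0,0,0],[0.42,0,0,0,0,0,0],[0.42,0,0,0,0,0,0],[0.42,0,0,0,0,0,0]])

```text
t: 25.85
ee_pos: [0.6741, -0.207, 0.2068]
orientation: [[-1.0, -0.007, 0.0], [-0.007, 1.0, 0.0], [-0.0, 0.0, -1.0]]
ft_force: [-0.1, -0.0, 0.0]
finger_gap: 0.421
grip_force: 0.0
```

```bash
python3 -c "
from h import *
report('11')"
```

```text
t 25.85 [ 0.6741 -0.207   0.2068] f [-0.1 -0.   0. ]
ptr [([428.2, 200.9], [425, 191, 15, 24, 101]), ([444.3, 207.9], [443, 199, 3, 16, 35])] 
green [([437.1, 197.7], [430, 194, 14, 9, 76])] 
poise [([403.6, 190.1], [387, 176, 43, 24, 535]), ([372.0, 197.4], [363, 195, 16, 5, 56])]
```

```bash
python3 -c "
from h import *
def f(t):
    h=cv2.cvtColor(cv2.imread(f'pics/sc{t}.png'),cv2.COLOR_BGR2HSV);r=cv2.inRange(h,(0,120,90),(8,255,255))|cv2.inRange(h,(172,120,90),(180,255,255))
    y,x=np.nonzero(r[165:215,430:438]);print(t,y.mean()+165,y.min()+165,y.max()+165,len(y))
[f(t) for t in(6,10,11)]"
```

```text
6 175.53333333333333 175 177 15
10 187.0 186 188 16
11 193.33333333333334 191 195 21
```

Request:
move_arm(motion=[[0.42,0,0,-25,0,0,0],[0.42,0,0,-25,0,0,0],[0.42,0,0,-9,0,0,0],[0.42,0,-3,0,0,0,0],[0.42,0,-3,0,0,0,0],[0.42,0,-2,0,0,0,0],[0.42,0,-2,-1,0,0,0],[0.42,0,-1,0,0,0,0],[0.42,0,0,0,0,0,0],[0.42,0,3,0,0,0,0],[0.42,0,3,0,0,0,0],[0.42,0,0,20,0,0,0]])

```text
t: 27.1
ee_pos: [0.6725, -0.211, 0.1641]
orientation: [[-1.0, -0.007, -0.005], [-0.007, 1.0, 0.002], [0.005, 0.002, -1.0]]
ft_force: [0.5, -0.0, 0.1]
finger_gap: 0.422
grip_force: 0.0
```

Request:
move_arm(motion=[[0.42,0,0,25,0,0,0],[0.42,0,0,25,0,0,0],[0.42,0,0,20,0,0,0],[0.42,0,0,0,0,0,0],[0.42,0,0,0,0,0,0],[0.42,0,0,0,0,0,0],[0.42,0,0,0,0,0,0],[0.42,0,0,0,0,0,0],[0.42,0,0,0,0,0,0],[0.42,0,0,0,0,0,0],[0.42,0,0,0,0,0,0],[0.42,0,0,0,0,0,0]])

```text
t: 28.3
ee_pos: [0.674, -0.212, 0.2368]
orientation: [[-1.0, -0.007, 0.0], [-0.007, 1.0, 0.0], [-0.0, 0.0, -1.0]]
ft_force: [0.4, -0.0, 0.7]
finger_gap: 0.419
grip_force: 0.0
```

```bash
cat >> h.py <<'E'
def ptr(t):
    h=cv2.cvtColor(cv2.imread(f'pics/sc{t}.png'),cv2.COLOR_BGR2HSV);r=cv2.inRange(h,(0,120,90),(8,255,255))|cv2.inRange(h,(172,120,90),(180,255,255))
    n=r[165:215,430:438].astype(bool).sum(1);print(t,[(i+165,int(k)) for i,k in enumerate(n) if k], "green rows",[(i+185,int(k)) for i,k in enumerate((cv2.inRange(h,(55,70,40),(95,255,200))[185:207,430:444]>0).sum(1))])
E
python3 -c "
from h import *
report('12');ptr(6);ptr(10);ptr(11);ptr(12)"
```

```text
t 28.3 [ 0.674  -0.212   0.2368] f [ 0.4 -0.   0.7]
ptr [([428.1, 201.6], [425, 191, 14, 24, 97]), ([444.3, 207.7], [443, 199, 3, 16, 36])] 
green [([437.1, 196.2], [430, 191, 14, 12, 78])] 
poise [([402.0, 190.3], [387, 179, 37, 21, 405]), ([427.9, 195.1], [426, 191, 4, 9, 26]), ([372.0, 197.4], [363, 195, 16, 5, 56])]
6 [(175, 8), (176, 6), (177, 1)] green rows [(185, 0), (186, 0), (187, 0), (188, 0), (189, 0), (190, 0), (191, 3), (192, 6), (193, 10), (194, 11), (195, 14), (196, 14), (197, 13), (198, 13), (199, 11), (200, 8), (201, 4), (202, 3), (203, 0), (204, 0), (205, 0), (206, 0)]
10 [(186, 4), (187, 8), (188, 4)] green rows [(185, 0), (186, 0), (187, 0), (188, 0), (189, 0), (190, 0), (191, 4), (192, 6), (193, 10), (194, 11), (195, 14), (196, 13), (197, 13), (198, 13), (199, 11), (200, 8), (201, 4), (202, 3), (203, 0), (204, 0), (205, 0), (206, 0)]
11 [(191, 1), (192, 3), (193, 8), (194, 6), (195, 3)] green rows [(185, 0), (186, 0), (187, 0), (188, 0), (189, 0), (190, 0), (191, 2), (192, 0), (193, 0), (194, 2), (195, 9), (196, 13), (197, 13), (198, 13), (199, 12), (200, 8), (201, 4), (202, 2), (203, 0), (204, 0), (205, 0), (206, 0)]
12 [(195, 2), (196, 4), (197, 7), (198, 5), (199, 2)] green rows [(185, 0), (186, 0), (187, 0), (188, 0), (189, 0), (190, 0), (191, 4), (192, 6), (193, 9), (194, 9), (195, 10), (196, 6), (197, 4), (198, 6), (199, 8), (200, 9), (201, 5), (202, 2), (203, 0), (204, 0), (205, 0), (206, 0)]
```

Request:
move_arm(motion=[[0.42,0,0,10,0,0,0],[0.42,0,0,0,0,0,0],[0.42,0,0,0,0,0,0],[0.42,0,0,0,0,0,0],[0.42,0,0,0,0,0,0],[0.42,0,0,0,0,0,0],[0.42,0,0,0,0,0,0],[0.42,0,0,0,0,0,0],[0.42,0,0,0,0,0,0],[0.42,0,0,0,0,0,0],[0.42,0,0,0,0,0,0],[0.42,0,0,0,0,0,0]])

```text
t: 29.55
ee_pos: [0.674, -0.212, 0.2469]
orientation: [[-1.0, -0.007, 0.0], [-0.007, 1.0, 0.0], [-0.0, 0.0, -1.0]]
ft_force: [1.0, -0.0, -0.3]
finger_gap: 0.419
grip_force: 0.0
```

```bash
python3 -c "
from h import *
cv2.imwrite('pics/sc13.png',manip.get_image('scene'));ptr(13)
print(manip.finish_job())"
```

```text
13 [(195, 2), (196, 5), (197, 7), (198, 5), (199, 2)] green rows [(185, 0), (186, 0), (187, 0), (188, 0), (189, 0), (190, 0), (191, 3), (192, 6), (193, 9), (194, 9), (195, 10), (196, 6), (197, 4), (198, 6), (199, 8), (200, 9), (201, 4), (202, 3), (203, 0), (204, 0), (205, 0), (206, 0)]
the job is handed in; nothing more can be done
None
```

I handed the job in at about 29.6 s: the block was regripped on the pad and set upright in the pan, and the beam came to rest with its pointer within about a pixel (0.01 rad) of the green mark's centre; no verdict came back.

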